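# Clear the pile into its holders

## Task

Take apart the pile on the bench from the top down and put each thing straight into its own holder: first the tall slim steel cup upright into the smaller saucer, then the wider banded steel cup upright into the larger saucer, then the black tape roll flat on the hub plate with the hub inside its hole. Do not let anything tip over, and leave the angle bracket, the motor and the black star knob where they are.

Things in the scene. Friction and masses are not known exactly. Their poses are not given: they have to be found in the camera images.
- cup_tall_mid (a point): The tall slim turned pale steel cup, open at the top, standing upright: 48 mm in diameter, 66 mm high; its side is straight enough to grip across the whole diameter; about 200 g. At the start it is the top of the pile, standing on the wide cup's rim. The point is on its axis, half-way up (33 mm above its underside); z is up along the axis.
- cup_wide_mid (a point): The wider turned pale steel cup, open at the top, standing upright: 60 mm in diameter, 52 mm high; its side is straight enough to grip across the whole diameter; about 240 g. At the start it is the middle of the pile, standing on the tape roll. The point is on its axis, half-way up (26 mm above its underside); z is up along the axis. It has a broad painted band round its middle.
- tape_mid (a point): Roll of black tape lying flat, a rigid ring: 80 mm outside diameter, through hole 52 mm across, so its wall is 14 mm thick; 24 mm high; about 90 g. At the start it is the bottom of the pile, on the bench. Too wide for many grippers: take it by its wall on one side, one finger in the hole. The point is at its centre, half-way up (12 mm above its underside); z is up along the axis.
- nest_small_seat (a point): The smaller of the two round dark steel saucers with a raised lip, screwed to the bench (never moves): recess 60 mm across with a flat floor 4 mm above the bench, lip top 10 mm above the bench; 84 mm across with its flange. The point is the centre of the recess floor; z is up. The tall slim cup belongs here, with 6 mm play all round.
- nest_large_seat (a point): The larger of the two round dark steel saucers with a raised lip, screwed to the bench (never moves): recess 72 mm across with a flat floor 4 mm above the bench, lip top 10 mm above the bench; 96 mm across with its flange. The point is the centre of the recess floor; z is up. The wider cup belongs here, with 6 mm play all round.
- hub_plate_seat (a point): Flat round dark steel plate without a lip, 92 mm across, its top 4 mm above the bench, fixed to the bench (never moves), with a low bright hub in its middle, 38 mm across, that rises 8 mm above the plate (12 mm above the bench). The point is on the axis at the plate's top face; z is up. The tape roll belongs here, flat on the plate with the hub inside its hole (7 mm play all round); fingers that hold its wall should end at least 10 mm above its underside, to clear the hub.
- bracket_mid (a point): Dark machined angle bracket, 30 x 44 x 30 mm, lying on its longer leg. Loose bystander on the far side of the work: leave it alone. The point is at its centre.
- motor_mid (a point): Small square stepper motor lying down, about 67 x 42 x 42 mm with its shaft. Loose bystander on the far side of the work: leave it alone. The point is at its centre.
- knob_mid (a point): Black three-lobed star knob, 35 x 32 x 16 mm, lying flat. Loose bystander on the far side of the work: leave it alone. The point is at its centre.

How it is judged:
By the outcome, as a careful person would: the job done as asked, in the order asked, and still so for the second after the job is handed in, with the robot touching nothing.
It also fails if it takes over 93 s, if anything falls off the work surface, if the arm or the gripper's body presses on something with over 40 N, if the wrist force passes 120 N, or if a joint passes its speed limit or range.

## Robot

A 6-joint arm with a two-finger parallel gripper is mounted at the origin on a cart in front of the work surface, level with it; the furniture and walls round the work are solid. World frame = base frame: x ahead of the robot, y to its left, z up, the work surface at z = 0. Lengths are in m, angles in rad, forces in N, time in s.
With the tool pointing down it reaches from about 0.35 to 0.775 m from the base axis. Payload 7.3 kg.
Tool frame: the origin (TCP) lies at the very end of the fingers, on their centre line; the grasp point (between the pads) lies grip_point_offset behind it (grip_point_offset is the distance from the TCP to the grasp point, in m); z points along the fingers, y is the direction in which the jaws open and shut (so a half turn about z gives the same grasp; the last joint's range is limited). The gripper opens to 92 mm and grips with 3 to 60 N. Pads are 19 mm wide; open, the fingers measure 130 mm over their backs; the gripper's body (75 mm by 190 mm) begins 47 mm behind the grasp point.
Start: joints at [1.181, 0.342, 1.524, -0, 1.275, -0.146], TCP at [0.127, 0.51, 0.194] pointing down, gripper open.
Joint ranges: [-2.53, 2.53], [-0.77, 2.02], [0.04, 2.7], [-1, 4.14], [0.28, 2.66], [-3.11, 3.11]. Speed limits (rad/s): [2.57, 2.57, 3.14, 3.14, 3.14, 3.14].

## Interface

Orientations are given as [roll, pitch, yaw] about the fixed x, y, z axes, in that order (R = Rz(yaw) Ry(pitch) Rx(roll)).
In Python, from cell import * gives the robot as it stands.
- The arm moves only by the shell command python3 -m inch 'ROWS' [OPENING] [FORCE]. ROWS is JSON, a list that holds one entry, the list of rows, each a list of 4 numbers: the shift along the tool's x, y, z in mm, then the turn about the tool's z in rad. In form: [[[x, y, z, roll], ...]]. A call has 1 to 10 rows; each row shifts and turns the commanded pose from where the row before left it, along the tool's axes as they then stand; what a row does not reach is not made up. A row lasts 1/8 s, in which the tool goes at most 62.5 mm and 10.7 degrees, less where a joint would pass 70% of its speed; a pose out of reach is approached as far as the arm can. A call with a gripper value outside its range is refused whole. OPENING is the closure, from -1 (fully open) to 1 (shut), set as the call begins (- or left out, the last holds). The fingers move at their own pace and stop on an object; FORCE is the grip in N (left out, the last holds). Time passes only in rows, so rows that do not move let the fingers close. It gives the time, the measured TCP pose, the force and the opening at its end, in the units of the state.
- observe(): the state, without advancing time (a new reading comes with each control period).
- read_camera(name): name is "side" or "top" or "wrist"; returns a dict with "img" (420x560x3 uint8, blue, green, red), "fx", "fy", "cx", "cy" (pixels), "eye" and "rotation" of the camera in the world; the wrist camera has in their place "T_tool_cam" (4x4, takes a point from camera to tool coordinates, whose origin is the TCP and whose axes are the flange's). Camera axes: x right, y down, z forward; pixel columns grow to the right and rows downward; lengths in m; the calibration is good to about 2 mm. The wrist camera is an equidistant fisheye: a pixel r from the principal point sees the ray r / f radians off the axis. A picture is of the moment at which its call begins: read the wrist's pose just before it. There is no depth.
- hand_in(): hands the job in, once; it reports no verdict.
Trained networks look in the newest picture that a camera, given by its name, has taken for a name from the list of things; names that differ only in an ending like _2 or _b are one class to them, and where a whole thing is asked for, a point or a joint stands for the part that bears it (a point fixed in the world has none). Each returns a list of dicts, best first, with "conf" (0 to 1); they miss things now and then, are a little off and sometimes report something else, mostly with a low value. They report only what shows in the picture. A call takes as long as a camera call.
- boxes_of(camera, label): "at" ([row, column] in pixels, amid what is visible of it).
- place_of(camera, label): "at" ([row, column] in pixels: a listed point, or the origin of a listed thing).
The state is a dict: "time": time; "qpos": joint angles; "qvel": joint speeds; "joint_efforts": joint torques, N m; "tool_pos": TCP position; "tool_rot": TCP orientation; "contact_force": force on the tool from outside, world axes, zero at the start; "torque": the same for the moment, N m; "opening": finger opening in m.
Only numpy, scipy, OpenCV 4.12 (cv2) and the standard library are available. Lean on these libraries where they do the work, as an engineer would, in place of code of your own. Each camera call takes 0.05 s, during which the arm holds its last target. There are 200 camera calls.

## Working session

There is one attempt and no reset: what is moved stays moved. The work goes in short steps, Python scripts to look and compute and a shell command to move; the robot and the scene stay as the last step left them, time stands still between calls to the robot, and variables do not carry over. Pictures are saved under pics/ and viewed, about 12 in all and at most 16, crops included, and the job is handed in when it is done.

```bash
mkdir -p pics; cat > h.py <<'E'
from cell import *
import numpy as np, cv2
from scipy.spatial.transform import Rotation as R
NAMES=dict(cup_tall_mid=None,cup_wide_mid=None,tape_mid=.012,nest_small_seat=.004,nest_large_seat=.004,hub_plate_seat=.004)
def ray(c,at,s=None):
    v,u=at; x,y=(u-c["cx"])/c["fx"],(v-c["cy"])/c["fy"]
    if "T_tool_cam" in c:
        th=np.hypot(x,y); d=np.array([x/th*np.sin(th),y/th*np.sin(th),np.cos(th)]) if th>0 else np.array([0,0,1.])
        T=np.array(c["T_tool_cam"]); W=R.from_euler('xyz',s["tool_rot"]).as_matrix()
        return np.array(s["tool_pos"])+W@T[:3,3], W@T[:3,:3]@d
    return np.array(c["eye"]), np.array(c["rotation"])@np.array([x,y,1.])
def atz(c,at,z,s=None):
    o,d=ray(c,at,s); return o+d*(z-o[2])/d[2]
def proj(c,p):
    q=np.array(c["rotation"]).T@(np.array(p)-c["eye"]); return c["fy"]*q[1]/q[2]+c["cy"], c["fx"]*q[0]/q[2]+c["cx"]
E
python3 - <<'E'
from h import *
s=observe(); print(s)
import cell; print([k for k in dir(cell) if not k.startswith('_')])
Z=dict(cup_tall_mid=.109,cup_wide_mid=.050,tape_mid=.012,nest_small_seat=.004,nest_large_seat=.004,hub_plate_seat=.004,bracket_mid=.015,motor_mid=.021,knob_mid=.008)
for n in ["top","side","wrist"]:
    s=observe(); c=read_camera(n); cv2.imwrite(f"pics/{n}0.png",c["img"])
    print(n,{k:np.round(v,3).tolist() for k,v in c.items() if k!="img"})
    for k,z in Z.items():
        for d in place_of(n,k)[:2]: print(n,k,np.round(d["at"]),round(d["conf"],2),np.round(atz(c,d["at"],z,s),4))
E
```

```text
{'time': 0.0, 'qpos': array([ 1.18098991e+00,  3.42704534e-01,  1.52501052e+00, -9.36294967e-06,
        1.27539026e+00, -1.45987343e-01]), 'qvel': array([-2.02365427e-03, -1.43644459e-03,  2.91906506e-04,  4.37392499e-05,
       -2.68822001e-03, -1.66022365e-03]), 'joint_efforts': array([ 2.26739146e-03, -4.31240058e+01, -2.44221085e+01,  7.18840118e-02,
        5.58195356e-02, -1.22707065e-04]), 'tool_pos': array([0.12654236, 0.50905679, 0.1936567 ]), 'tool_rot': array([-3.14009478e+00, -2.11187990e-04,  2.89777616e+00]), 'contact_force': array([ 0.02452183, -0.46515759, -0.22669476]), 'torque': array([-0.01739082,  0.03500582,  0.06149391]), 'opening': 0.09202660793383972}
['IKError', 'boxes_of', 'grip_point_offset', 'hand_in', 'observe', 'place_of', 'read_camera']
top {'fx': 426.455, 'fy': 426.455, 'cx': 283.668, 'cy': 214.643, 'eye': [0.387, 0.056, 1.191], 'rotation': [-2.97, -0.03, -1.551]}Traceback (most recent call last):
  File "<stdin>", line 9, in <module>
  File "h.py", line 13, in atz
    o,d=ray(c,at,s); return o+d*(z-o[2])/d[2]
                                         ~^^^
IndexError: invalid index to scalar variable.
```

```bash
sed -i 's/np.array(c\["rotation"\])/R.from_euler("xyz",c["rotation"]).as_matrix()/' h.py
python3 - <<'E'
from h import *
print(grip_point_offset)
Z=dict(cup_tall_mid=.109,cup_wide_mid=.050,tape_mid=.012,nest_small_seat=.004,nest_large_seat=.004,hub_plate_seat=.004,bracket_mid=.015,motor_mid=.021,knob_mid=.008)
for n in ["top","side","wrist"]:
    s=observe(); c=read_camera(n); cv2.imwrite(f"pics/{n}0.png",c["img"])
    print(n,{k:np.round(v,3).tolist() for k,v in c.items() if k!="img"})
    for k,z in Z.items():
        for d in place_of(n,k)[:2]: print(n,k,np.round(d["at"]),round(d["conf"],2),np.round(atz(c,d["at"],z,s),4))
E
```

```text
0.0188
top {'fx': 426.455, 'fy': 426.455, 'cx': 283.668, 'cy': 214.643, 'eye': [0.387, 0.056, 1.191], 'rotation': [-2.97, -0.03, -1.551]}
top cup_tall_mid [268. 394.] 0.75 [ 0.444  -0.2558  0.109 ]
top cup_wide_mid [264. 389.] 0.44 [ 0.4572 -0.259   0.05  ]
top cup_wide_mid [266. 390.] 0.21 [ 0.4538 -0.2616  0.05  ]
top tape_mid [266. 385.] 0.62 [ 0.4557 -0.2591  0.012 ]
top nest_small_seat [232. 315.] 0.7 [ 0.5476 -0.0651  0.004 ]
top nest_large_seat [258. 238.] 0.57 [0.4701 0.1477 0.004 ]
top hub_plate_seat [260. 157.] 0.88 [0.4575 0.37   0.004 ]
top bracket_mid [183. 253.] 0.65 [0.681  0.1137 0.015 ]
top motor_mid [180. 317.] 0.52 [ 0.6915 -0.068   0.021 ]
top motor_mid [182. 252.] 0.52 [0.6803 0.1168 0.021 ]
top knob_mid [193. 361.] 0.46 [ 0.6614 -0.1959  0.008 ]
side {'fx': 502.31, 'fy': 502.31, 'cx': 278.825, 'cy': 212.864, 'eye': [-0.162, -1.12, 0.748], 'rotation': [-2.017, -0.006, -0.57]}
side cup_tall_mid [267. 298.] 0.83 [ 0.4366 -0.2768  0.109 ]
side cup_wide_mid [284. 296.] 0.61 [ 0.4419 -0.2617  0.05  ]
side tape_mid [299. 297.] 0.77 [ 0.4413 -0.271   0.012 ]
side nest_small_seat [257. 285.] 0.57 [ 0.5354 -0.0713  0.004 ]
side nest_large_seat [232. 229.] 0.85 [0.4719 0.1536 0.004 ]
side hub_plate_seat [206. 196.] 0.53 [0.4623 0.3842 0.004 ]
side bracket_mid [217. 289.] 0.65 [0.6782 0.1201 0.015 ]
side motor_mid [240. 325.] 0.71 [ 0.6777 -0.0752  0.021 ]
side knob_mid [261. 346.] 0.66 [ 0.6658 -0.1906  0.008 ]
wrist {'fx': 325.192, 'fy': 325.192, 'cx': 283.255, 'cy': 209.916, 'T_tool_cam': [[-0.0, -0.96, -0.279, 0.073], [1.0, -0.0, 0.001, 0.001], [-0.001, -0.279, 0.96, -0.192], [0.0, 0.0, 0.0, 1.0]]}
wrist cup_wide_mid [402.   6.] 0.74 [ 0.4591 -0.2669  0.05  ]
```

View pics/top0.png

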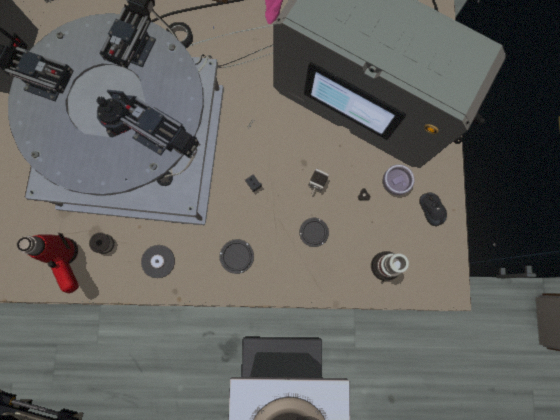

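View pics/side0.png

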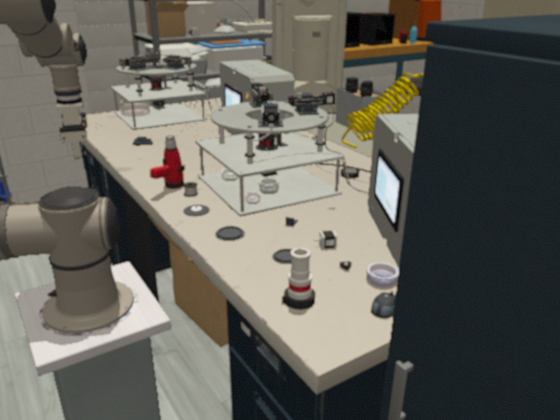

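Top view: the pile is near (265,390), with the small saucer at (232,314), the large saucer at (256,237) and the hub plate at (261,157). The bystanders sit farther out at rows 180–195. The networks agree with the picture, and the side view shows the same layout. I'll go above the pile at a safe height, with the tool yaw turned to π.

```bash
python3 -m inch '[[[0,0,-45,-0.122],[0,0,-45,-0.122],[-46,-30,0,0],[-46,-30,0,0],[-46,-30,0,0],[-46,-30,0,0],[-46,-30,0,0],[-46,-30,0,0],[-46,-30,0,0]]]' -1
python3 -m inch '[[[0,-50,0,0],[0,-56,0,0],[0,-56,0,0],[0,-56,0,0],[0,-56,0,0],[0,-56,0,0],[0,-56,0,0],[0,-56,0,0],[0,-56,0,0],[0,-50,0,0]]]'
python3 -m inch '[[[0,0,0,0],[0,0,0,0]]]'
cat > look.py <<'E'
import sys
from h import *
# args: picname name=z ...
s=observe(); c=read_camera("wrist"); print(round(s["time"],2),np.round(s["tool_pos"],4),np.round(s["tool_rot"],3),np.round(s["contact_force"],1),round(s["opening"],4))
if sys.argv[1]!="-": cv2.imwrite(f"pics/{sys.argv[1]}.png",c["img"])
for a in sys.argv[2:]:
    k,z=a.split("=")
    for d in place_of("wrist",k)[:2]: print(k,np.round(d["at"]),round(d["conf"],2),np.round(atz(c,d["at"],float(z),s),4))
E
python3 look.py w1 cup_tall_mid=.109 cup_wide_mid=.05 tape_mid=.012 nest_small_seat=.004
```

```text
time: 2.72
tool_pos: [0.4501, 0.2984, 0.2845]
tool_rot: [3.141, 0.0, -3.141]
contact_force: [0.1, 0.9, -0.5]
opening: 0.0921
time: 3.98
tool_pos: [0.4485, -0.2505, 0.2843]
tool_rot: [-3.142, 0.0, 3.141]
contact_force: [0.5, -0.5, -0.4]
opening: 0.0919
time: 4.22
tool_pos: [0.4487, -0.2479, 0.2841]
tool_rot: [3.141, -0.0, 3.141]
contact_force: [-0.9, 0.1, 0.2]
opening: 0.0918
4.22 [ 0.4487 -0.2479  0.2841] [ 3.141 -0.     3.141] [-0.9  0.1  0.2] 0.0918
cup_tall_mid [189. 272.] 0.69 [ 0.4567 -0.2605  0.109 ]
cup_tall_mid [308. 386.] 0.27 [ 0.6247 -0.1038  0.109 ]
cup_wide_mid [177. 270.] 0.91 [ 0.4541 -0.2641  0.05  ]
nest_small_seat [228. 403.] 0.65 [ 0.5441 -0.0531  0.004 ]
```

View pics/w1.png

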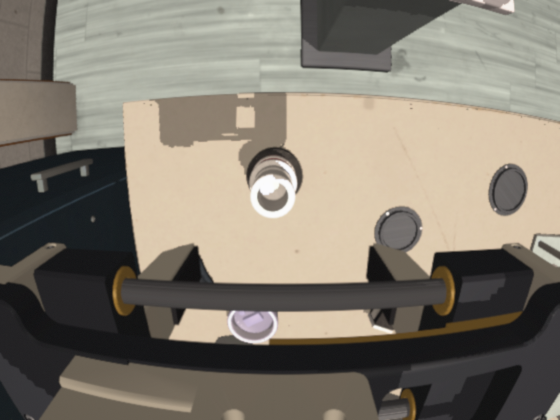

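The wrist view shows the tall cup's rim centred near (row 194, col 273), and the small saucer near (230,399). The edge cases match the earlier estimates to about 1 cm.

```bash
python3 - <<'E'
from h import *
s=observe(); c=read_camera("wrist")
for at,z in [((194,273),.142),((189,272),.109),((177,270),.05),((230,399),.004),((190,508),.004)]: print(at,z,np.round(atz(c,at,z,s),4))
t=read_camera("top")
# tall cup rim in top view vs reading
im=cv2.resize(t["img"][215:305,280:430],None,fx=4,fy=4,interpolation=cv2.INTER_CUBIC); cv2.imwrite("pics/topcrop.png",im)
E
```

```text
(194, 273) 0.142 [ 0.4559 -0.2575  0.142 ]
(189, 272) 0.109 [ 0.4578 -0.2597  0.109 ]
(177, 270) 0.05 [ 0.4545 -0.2643  0.05  ]
(230, 399) 0.004 [ 0.547  -0.0596  0.004 ]
(190, 508) 0.004 [0.4761 0.1531 0.004 ]
```

View pics/topcrop.png

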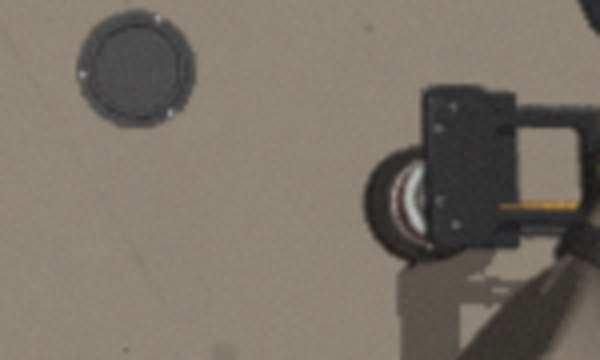

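The small saucer is centred at crop (137,68), which is top-camera pixel (232,314), so its position is about (0.547, -0.062). The arm partly hides the pile. I'll lower to just above the tall cup and take one close look.

```bash
python3 -m inch '[[[-4,-6,40,0],[-4,-5,40,0],[0,0,34,0],[0,0,0,0],[0,0,0,0]]]'
python3 look.py w2 cup_tall_mid=.109
```

```text
time: 5.2
tool_pos: [0.4576, -0.2598, 0.1718]
tool_rot: [-3.14, 0.002, -3.141]
contact_force: [0.1, 0.8, -0.2]
opening: 0.0915
5.2 [ 0.4576 -0.2598  0.1718] [-3.140e+00  2.000e-03 -3.141e+00] [ 0.1  0.8 -0.2] 0.0915
cup_tall_mid [208. 282.] 0.88 [ 0.4575 -0.2604  0.109 ]
cup_tall_mid [332. 326.] 0.49 [ 0.5829 -0.2178  0.109 ]
```

View pics/w2.png

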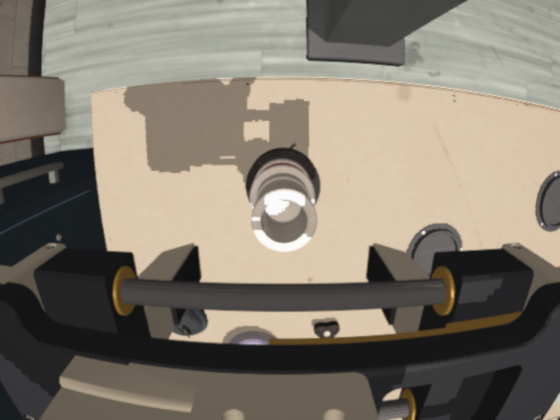

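The rim is centred near (218,284), and the network puts the cup's axis at (0.4575, -0.2604), directly under the TCP. I'll descend and grip.

```bash
python3 -m inch '[[[0,0,25,0],[0,0,25,0],[0,0,20,0],[0,0,11,0],[0,0,0,0],[0,0,0,0]]]'
python3 -m inch '[[[0,0,0,0],[0,0,0,0],[0,0,0,0],[0,0,0,0],[0,0,0,0],[0,0,0,0],[0,0,0,0]]]' 1 20
```

```text
time: 6.05
tool_pos: [0.4575, -0.2599, 0.0904]
tool_rot: [-3.14, 0.002, -3.141]
contact_force: [0.1, -0.5, 0.0]
opening: 0.0917
time: 6.92
tool_pos: [0.4569, -0.2595, 0.0893]
tool_rot: [3.142, 0.0, -3.141]
contact_force: [-0.2, -0.2, -0.7]
opening: 0.0466
```

```bash
python3 -m inch '[[[0,0,-6,0],[0,0,-14,0],[0,0,-20,0],[0,0,-16,0],[0,0,-6,0],[0,0,0,0]]]'
python3 -m inch '[[[-6,14,0,0],[-12,26,0,0],[-14,31,0,0],[-14,31,0,0],[-14,31,0,0],[-14,31,0,0],[-10,22,0,0],[-6,11,0,0],[0,0,0,0],[0,0,0,0]]]'
python3 look.py w3 cup_tall_mid=.095 cup_wide_mid=.05 tape_mid=.012 nest_small_seat=.004
```

```text
time: 7.68
tool_pos: [0.457, -0.2595, 0.1517]
tool_rot: [-3.141, 0.001, -3.141]
contact_force: [0.4, -0.5, -2.7]
opening: 0.0467
time: 8.93
tool_pos: [0.5465, -0.063, 0.1511]
tool_rot: [-3.142, -0.001, 3.141]
contact_force: [0.4, -0.1, -2.2]
opening: 0.0462
8.93 [ 0.5465 -0.063   0.1511] [-3.142e+00 -1.000e-03  3.141e+00] [ 0.4 -0.1 -2.2] 0.0462
cup_tall_mid [250. 280.] 0.69 [ 0.5799 -0.0646  0.095 ]
cup_wide_mid [113.  85.] 0.94 [ 0.4561 -0.2624  0.05  ]
nest_small_seat [186. 287.] 0.56 [ 0.5453 -0.0586  0.004 ]
```

View pics/w3.png

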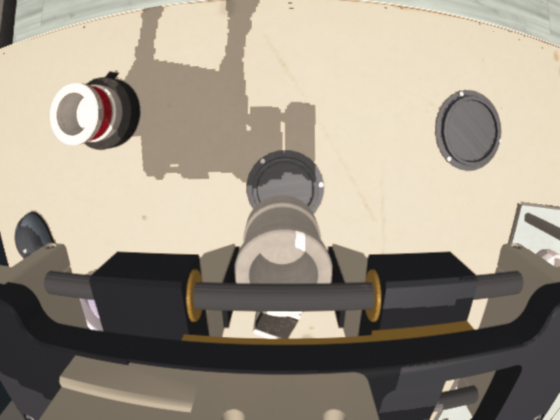

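The saucer's flange spans columns 247–323 around row 186. The held cup hangs upright at columns 235–331. The wide cup and tape are undisturbed near (113,95), apart from the shadow.

```bash
python3 - <<'E'
from h import *
s=observe(); c=read_camera("wrist")
for at,z in [((186,247),.004),((186,323),.004),((151,285),.004),((186,285),.004),((130,436),.004),((130,500),.004),((91,468),.004),((169,468),.004),((250,280),.1706),((262,235),.2036),((262,331),.2036),((113,77),.076),((113,135),.012)]: print(at,z,np.round(atz(c,at,z,s),4))
E
```

```text
(186, 247) 0.004 [ 0.5456 -0.1011  0.004 ]
(186, 323) 0.004 [ 0.5456 -0.0197  0.004 ]
(151, 285) 0.004 [ 0.5082 -0.0604  0.004 ]
(186, 285) 0.004 [ 0.5457 -0.0605  0.004 ]
(130, 436) 0.004 [0.4798 0.108  0.004 ]
(130, 500) 0.004 [0.4717 0.2006 0.004 ]
(91, 468) 0.004 [0.4307 0.1495 0.004 ]
(169, 468) 0.004 [0.5222 0.1559 0.004 ]
(250, 280) 0.1706 [ 0.548  -0.0643  0.1706]
(262, 235) 0.2036 [ 0.5402 -0.0855  0.2036]
(262, 331) 0.2036 [ 0.5403 -0.0396  0.2036]
(113, 77) 0.076 [ 0.4569 -0.2548  0.076 ]
(113, 135) 0.012 [ 0.4611 -0.2219  0.012 ]
```

```bash
python3 -m inch '[[[-1,2,10,0],[0,0,25,0],[0,0,30,0],[0,0,25,0],[0,0,20,0],[0,0,10,0],[0,0,6,0],[0,0,0,0],[0,0,0,0]]]'
python3 -m inch '[[[0,0,3,0],[0,0,2,0],[0,0,2,0],[0,0,0,0],[0,0,0,0]]]'
```

```text
time: 10.35
tool_pos: [0.5484, -0.0605, 0.026]
tool_rot: [-3.141, 0.001, -3.141]
contact_force: [-1.6, -0.3, -2.4]
opening: 0.0465
time: 10.98
tool_pos: [0.548, -0.0605, 0.0186]
tool_rot: [-3.142, 0.0, -3.141]
contact_force: [-1.5, 0.5, 1.9]
opening: 0.0469
```

Contact came at TCP 18.6 mm, where the recess floor was expected. The lip would have stopped it at about 23.5 mm. I'll release and retreat, then go above the wide cup.

```bash
python3 -m inch '[[[0,0,0,0],[0,0,0,0],[0,0,0,0],[0,0,0,0],[0,0,0,0]]]' -1
python3 -m inch '[[[0,0,-15,0],[0,0,-30,0],[0,0,-40,0],[0,0,-45,0],[0,0,-25,0],[0,0,0,0]]]'
python3 -m inch '[[[14,-28,0,0],[20,-44,0,0],[20,-44,0,0],[20,-44,0,0],[12,-28,0,0],[4,-13,0,0],[0,0,30,0],[0,0,32,0],[0,0,0,0],[0,0,0,0]]]'
python3 look.py w4 cup_tall_mid=.037 cup_wide_mid=.05 tape_mid=.012 nest_small_seat=.004
```

```text
time: 11.6
tool_pos: [0.5478, -0.0604, 0.0183]
tool_rot: [3.141, -0.0, -3.141]
contact_force: [-0.2, -0.0, 0.1]
opening: 0.0901
time: 12.35
tool_pos: [0.5491, -0.0607, 0.1763]
tool_rot: [-3.14, 0.006, -3.141]
contact_force: [0.3, -0.1, -0.7]
opening: 0.0919
time: 13.6
tool_pos: [0.4586, -0.2613, 0.1121]
tool_rot: [-3.141, 0.001, -3.141]
contact_force: [1.0, 0.1, 0.3]
opening: 0.0922
13.6 [ 0.4586 -0.2613  0.1121] [-3.141e+00  1.000e-03 -3.141e+00] [1.  0.1 0.3] 0.0922
cup_wide_mid [210. 281.] 0.97 [ 0.4598 -0.2622  0.05  ]
```

View pics/w4.png

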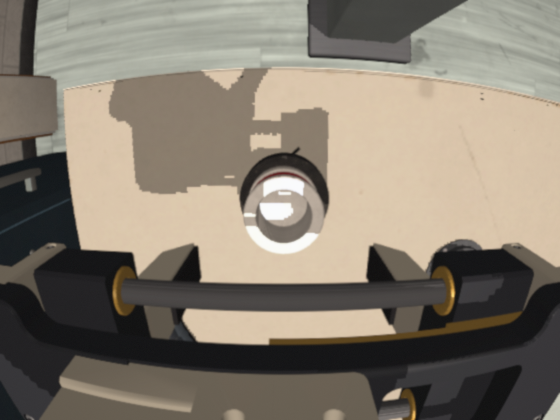

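The wide cup's rim is centred near (213,284), with the network estimate at (0.460, -0.262). I'll descend with the fingertips 12 mm above the tape and grip.

```bash
python3 -m inch '[[[-1,-1,20,0],[0,0,25,0],[0,0,20,0],[0,0,11,0],[0,0,0,0],[0,0,0,0]]]'
python3 -m inch '[[[0,0,0,0],[0,0,0,0],[0,0,0,0],[0,0,0,0],[0,0,0,0],[0,0,0,0]]]' 1 20
python3 -m inch '[[[0,0,-5,0],[0,0,-12,0],[0,0,-20,0],[0,0,-25,0],[0,0,-25,0],[0,0,-25,0],[0,0,-8,0],[0,0,0,0]]]'
```

```text
time: 14.6
tool_pos: [0.4594, -0.2628, 0.0361]
tool_rot: [-3.141, 0.001, -3.141]
contact_force: [0.1, 0.0, 0.4]
opening: 0.0917
time: 15.35
tool_pos: [0.4589, -0.2622, 0.0353]
tool_rot: [3.141, 0.0, -3.141]
contact_force: [0.5, 1.0, 1.2]
opening: 0.058
time: 16.35
tool_pos: [0.4589, -0.2625, 0.1555]
tool_rot: [-3.141, 0.001, -3.141]
contact_force: [-0.1, 0.4, -2.5]
opening: 0.058
```

```bash
python3 -m inch '[[[-1,20,0,0],[-2,40,0,0],[-2,50,0,0],[-2,55,0,0],[-2,55,0,0],[-2,55,0,0],[-2,55,0,0],[-1,45,0,0],[-1,28,0,0],[0,10,0,0]]]'
python3 -m inch '[[[0,0,0,0],[0,0,0,0],[0,0,0,0]]]'
python3 look.py w5 cup_wide_mid=.170 nest_large_seat=.004 hub_plate_seat=.004 cup_tall_mid=.037 nest_small_seat=.004
```

```text
time: 17.6
tool_pos: [0.4724, 0.1526, 0.1544]
tool_rot: [3.142, -0.002, -3.139]
contact_force: [0.0, -1.0, -2.0]
opening: 0.058
time: 17.98
tool_pos: [0.4738, 0.1497, 0.1553]
tool_rot: [-3.142, -0.0, 3.14]
contact_force: [0.5, -0.9, -2.4]
opening: 0.0578
17.98 [0.4738 0.1497 0.1553] [-3.142 -0.     3.14 ] [ 0.5 -0.9 -2.4] 0.0578
cup_wide_mid [242. 282.] 0.86 [0.4723 0.1497 0.17  ]
nest_large_seat [184. 284.] 0.58 [0.4717 0.1516 0.004 ]
hub_plate_seat [176. 470.] 0.97 [0.459  0.3757 0.004 ]
cup_tall_mid [258. 102.] 0.58 [ 0.5492 -0.0627  0.037 ]
nest_small_seat [245. 114.] 0.91 [ 0.5458 -0.0627  0.004 ]
```

View pics/w5.png

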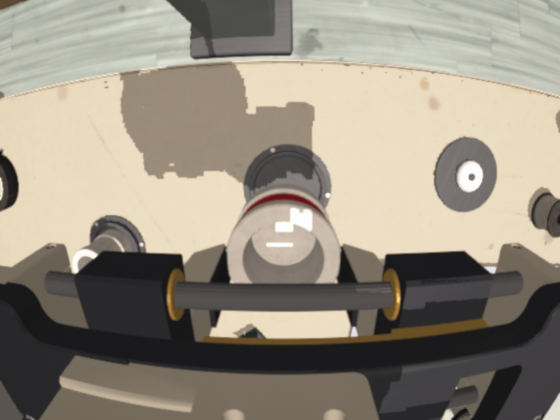

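The large saucer's flange spans columns 244–330, with its near edge at row 146. Its centre is therefore about 2 mm farther out and 3 mm left of the cup. The tall cup stands upright in its saucer near (250,110). I'll correct for the offset and lower.

```bash
python3 -m inch '[[[-2,3,10,0],[0,0,25,0],[0,0,30,0],[0,0,30,0],[0,0,20,0],[0,0,11,0],[0,0,5,0],[0,0,0,0],[0,0,0,0]]]'
python3 -m inch '[[[0,0,3,0],[0,0,2,0],[0,0,2,0],[0,0,0,0],[0,0,0,0]]]'
```

```text
time: 19.4
tool_pos: [0.4764, 0.1537, 0.025]
tool_rot: [3.141, 0.001, -3.141]
contact_force: [-0.3, -0.1, -1.9]
opening: 0.0576
time: 20.02
tool_pos: [0.4758, 0.1536, 0.0173]
tool_rot: [3.141, 0.0, -3.141]
contact_force: [0.8, -0.9, -1.9]
opening: 0.0577
```

```bash
python3 -m inch '[[[0,0,1,0],[0,0,1,0],[0,0,0,0],[0,0,0,0]]]'
```

```text
time: 20.52
tool_pos: [0.4762, 0.1537, 0.0161]
tool_rot: [3.141, 0.001, -3.141]
contact_force: [-1.8, 0.0, 5.0]
opening: 0.0576
```

Seated: the force flipped to +5 N at TCP 16.1 mm, as predicted. I'll release, rise and go above the tape with the jaws part open.

```bash
python3 -m inch '[[[0,0,0,0],[0,0,0,0],[0,0,0,0],[0,0,0,0],[0,0,0,0]]]' -1
python3 -m inch '[[[0,0,-15,0],[0,0,-30,0],[0,0,-40,0],[0,0,-40,0],[0,0,-20,0],[0,0,0,0]]]'
python3 -m inch '[[[2,-40,0,0],[2,-55,0,0],[2,-55,0,0],[2,-55,0,0],[2,-55,0,0],[2,-55,0,0],[2,-55,0,0],[2,-46,0,0],[1,-30,25,0],[0,-3,25,0]]]' 0.13
python3 -m inch '[[[0,0,0,0],[0,0,0,0],[0,0,0,0]]]'
python3 look.py w6 tape_mid=.012
python3 - <<'E'
from h import *
for n in ["top","side"]:
    c=read_camera(n)
    for k,z in [("cup_tall_mid",.037),("cup_wide_mid",.03),("tape_mid",.012),("hub_plate_seat",.004),("nest_small_seat",.004),("nest_large_seat",.004)]:
        for d in place_of(n,k)[:1]: print(n,k,np.round(d["at"]),round(d["conf"],2),np.round(atz(c,d["at"],z),4))
E
```

```text
time: 21.15
tool_pos: [0.4758, 0.1536, 0.0153]
tool_rot: [3.142, -0.0, -3.141]
contact_force: [0.7, -0.3, -0.1]
opening: 0.092
time: 21.9
tool_pos: [0.4769, 0.1538, 0.1626]
tool_rot: [3.141, 0.005, -3.141]
contact_force: [-0.2, -0.2, -1.0]
opening: 0.0919
time: 23.15
tool_pos: [0.458, -0.2973, 0.1085]
tool_rot: [3.141, -0.001, 3.139]
contact_force: [-0.1, 1.1, -1.4]
opening: 0.0403
time: 23.52
tool_pos: [0.4595, -0.2953, 0.1114]
tool_rot: [-3.141, 0.001, -3.141]
contact_force: [0.7, -0.1, -0.3]
opening: 0.04
23.52 [ 0.4595 -0.2953  0.1114] [-3.141e+00  1.000e-03 -3.141e+00] [ 0.7 -0.1 -0.3] 0.04
top cup_tall_mid [230. 316.] 0.87 [ 0.5476 -0.0628  0.037 ]
top cup_wide_mid [257. 234.] 0.66 [0.4689 0.1562 0.03  ]
top tape_mid [264. 386.] 0.67 [ 0.4619 -0.262   0.012 ]
top hub_plate_seat [262. 157.] 0.81 [0.4537 0.3692 0.004 ]
top nest_small_seat [233. 314.] 0.81 [ 0.5447 -0.0626  0.004 ]
top nest_large_seat [256. 239.] 0.69 [0.4754 0.1454 0.004 ]
side cup_tall_mid [249. 287.] 0.89 [ 0.5351 -0.0836  0.037 ]
side cup_wide_mid [225. 229.] 0.69 [0.4702 0.1482 0.03  ]
side tape_mid [296. 298.] 0.72 [ 0.4485 -0.2628  0.012 ]
side hub_plate_seat [210. 194.] 0.59 [0.4427 0.3615 0.004 ]
side nest_small_seat [256. 285.] 0.77 [ 0.5359 -0.0689  0.004 ]
side nest_large_seat [230. 228.] 0.66 [0.4729 0.1644 0.004 ]
```

View pics/w6.png

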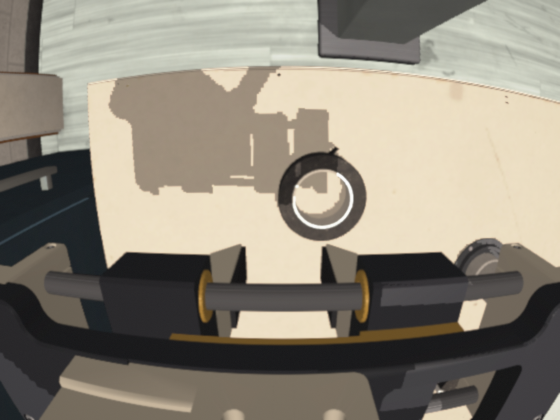

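The tape's outer edge spans columns 278–366 and rows 153–240, so its centre is near (196,322).

```bash
python3 - <<'E'
from h import *
s=observe(); c=read_camera("wrist")
g=cv2.cvtColor(c["img"],cv2.COLOR_BGR2GRAY)[140:245,265:380]
m=(g<60).astype(np.uint8); n,l,st,ce=cv2.connectedComponentsWithStats(m)
print(st[1:][st[1:,4]>300])
for at,z in [((196,278),.018),((196,366),.018),((153,322),.012),((240,322),.024),((196,322),.024)]: print(at,z,np.round(atz(c,at,z,s),4))
print(boxes_of("wrist","tape_mid"))
E
```

```text
[[  14    9   60   57 1132]]
(196, 278) 0.018 [ 0.4554 -0.2995  0.018 ]
(196, 366) 0.018 [ 0.4552 -0.2186  0.018 ]
(153, 322) 0.012 [ 0.417  -0.2599  0.012 ]
(240, 322) 0.024 [ 0.4957 -0.259   0.024 ]
(196, 322) 0.024 [ 0.4539 -0.2604  0.024 ]
[{'at': [216.1, 330.1], 'conf': 0.73}]
```

```bash
python3 -m inch '[[[2,2,25,0],[0,0,30,0],[0,0,25,0],[0,0,14,0],[0,0,5,0],[0,0,0,0],[0,0,0,0]]]'
python3 -m inch '[[[0,0,0,0],[0,0,0,0],[0,0,0,0],[0,0,0,0],[0,0,0,0],[0,0,0,0]]]' 1 20
python3 -m inch '[[[0,0,-5,0],[0,0,-12,0],[0,0,-20,0],[0,0,-30,0],[0,0,-35,0],[0,0,-30,0],[0,0,-8,0],[0,0,0,0]]]'
```

```text
time: 25.3
tool_pos: [0.4574, -0.2939, 0.0122]
tool_rot: [-3.141, 0.001, -3.141]
contact_force: [0.7, 0.8, -0.0]
opening: 0.04
time: 26.05
tool_pos: [0.4569, -0.2934, 0.0113]
tool_rot: [3.141, -0.0, -3.141]
contact_force: [-0.1, -0.4, 0.1]
opening: 0.0004
time: 27.05
tool_pos: [0.4568, -0.2934, 0.1514]
tool_rot: [-3.141, 0.0, -3.141]
contact_force: [0.4, 0.1, -0.1]
opening: 0.0003
```

The fingers closed on nothing, so I need a look.

```bash
python3 look.py w7 tape_mid=.012
```

```text
27.05 [ 0.4568 -0.2934  0.1514] [-3.141  0.    -3.141] [ 0.4  0.1 -0.1] 0.0003
```

View pics/w7.png

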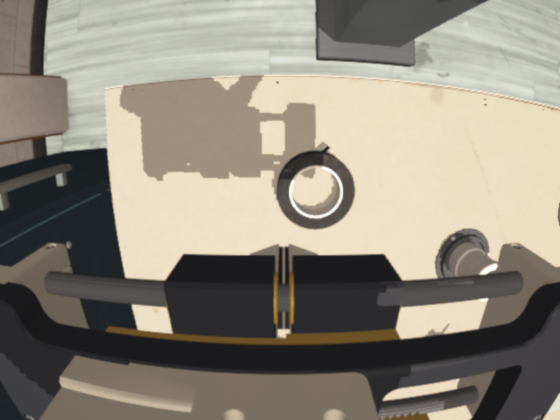

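The tape still lies flat, now centred near (190,315).

```bash
python3 - <<'E'
from h import *
s=observe(); c=read_camera("wrist")
for at,z in [((190,276),.018),((190,354),.018),((151,315),.012),((229,315),.024),((190,315),.018)]: print(at,z,np.round(atz(c,at,z,s),4))
cv2.imwrite("pics/w7c.png",cv2.resize(c["img"][140:320,200:430],None,fx=3,fy=3,interpolation=cv2.INTER_CUBIC))
t=read_camera("side"); cv2.imwrite("pics/s7.png",cv2.resize(t["img"][200:320,220:380],None,fx=4,fy=4,interpolation=cv2.INTER_CUBIC))
E
```

```text
(190, 276) 0.018 [ 0.456  -0.2994  0.018 ]
(190, 354) 0.018 [ 0.4558 -0.2185  0.018 ]
(151, 315) 0.012 [ 0.4165 -0.2596  0.012 ]
(229, 315) 0.024 [ 0.4962 -0.259   0.024 ]
(190, 315) 0.018 [ 0.456  -0.2595  0.018 ]
```

View pics/s7.png

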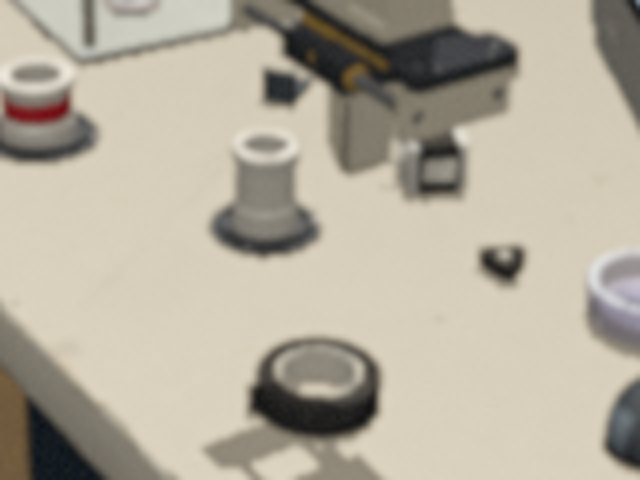

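The side crop shows both cups upright in their saucers and the tape flat and unmoved. Next I'll look at the fingertips close up.

View pics/w7c.png

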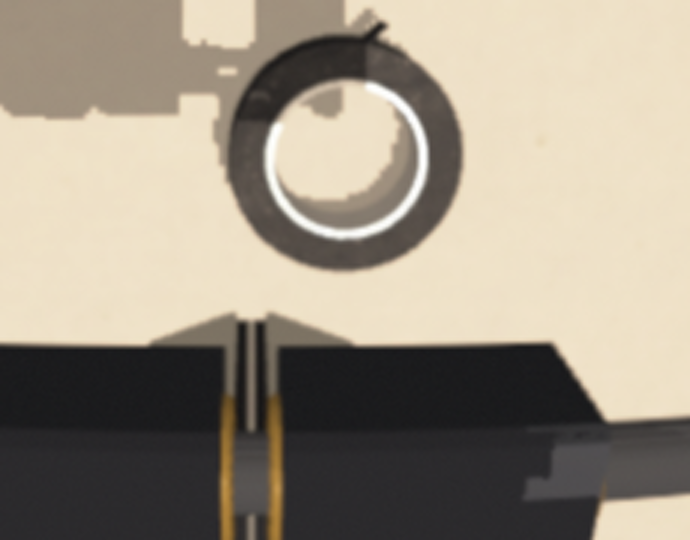

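The wedge-shaped tips show at crop (315,235–270). The tape hasn't moved by even 1 mm, so the fingers probably closed above it. I'll go back down with the jaws part open and look from wrist and side in one tiled picture before closing.

```bash
python3 -m inch '[[[0,0,25,0],[0,0,35,0],[0,0,35,0],[0,0,25,0],[0,0,14,0],[0,0,5,0],[0,0,0,0],[0,0,0,0]]]' 0.13
python3 - <<'E'
from h import *
s=observe(); print(s["tool_pos"],s["opening"])
c=read_camera("wrist"); t=read_camera("side")
a=cv2.resize(c["img"][140:320,220:420],(600,540)[::1] if 0 else (400,360),interpolation=cv2.INTER_CUBIC)
b=cv2.resize(t["img"][250:330,255:345],(400,356),interpolation=cv2.INTER_CUBIC)
cv2.imwrite("pics/g8.png",np.hstack([a[:356],b]))
E
```

```text
time: 28.25
tool_pos: [0.4574, -0.2938, 0.0131]
tool_rot: [-3.141, 0.001, -3.141]
contact_force: [-0.4, -0.7, 0.9]
opening: 0.0399
[ 0.4573982  -0.29383736  0.01314492] 0.03987192153674224
```

View pics/g8.png

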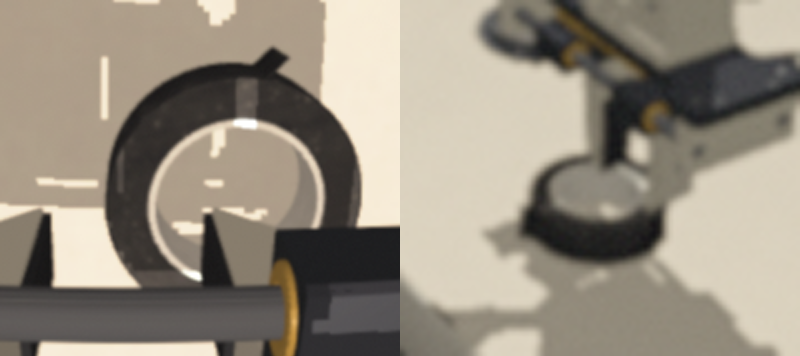

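In both views the fingertips look off: the inner finger ends near side-tile (608,165) and the outer near (685,200). I'll check where those pixels put the tips.

```bash
python3 - <<'E'
from h import *
s=observe(); t=read_camera("side"); c=read_camera("wrist")
px=lambda u,v:(250+v*80/356,255+(u-400)*90/400)
for nm,p in [("tapecentre",(.456,-.2595,.024)),("inner x0",(.457,-.274,.013)),("inner x+15",(.472,-.274,.013)),("inner up25",(.457,-.274,.038)),("outer x0",(.457,-.314,.013)),("outer up25",(.457,-.314,.038))]:
    r,q=proj(t,p); print(nm,"tile",round(400+(q-255)*400/90),round((r-250)*356/80))
o=np.array(t["eye"])
for u,v,y in [(608,165,-.274),(685,200,-.314)]:
    o,d=ray(t,px(u,v)); 
    print("side",np.round(o+d*(y-o[1])/d[1],4))
for at,y in [((246,242.5),-.314),((246.5,325),-.274)]:
    o,d=ray(c,at,s); 
    for z in (.013,.025,.04): print("wrist",at,np.round(o+d*(z-o[2])/d[2],4))
E
```

```text
tapecentre tile 598 182
inner x0 tile 614 210
inner x+15 tile 636 202
inner up25 tile 615 173
outer x0 tile 656 246
outer up25 tile 657 208
side [ 0.4519 -0.274   0.0452]
side [ 0.4759 -0.314   0.0364]
wrist (246, 242.5) [ 0.4643 -0.3193  0.013 ]
wrist (246, 242.5) [ 0.4593 -0.3177  0.025 ]
wrist (246, 242.5) [ 0.453  -0.3156  0.04  ]
wrist (246.5, 325) [ 0.4646 -0.2663  0.013 ]
wrist (246.5, 325) [ 0.4596 -0.268   0.025 ]
wrist (246.5, 325) [ 0.4533 -0.2701  0.04  ]
```

Both cameras put the physical fingertips about 25 mm above the reported TCP, at z ≈ 0.038–0.045. That explains the empty closing above the tape. I'll go down in small force-checked steps and look again.

```bash
python3 -m inch '[[[0,0,5,0],[0,0,5,0],[0,0,4,0],[0,0,0,0]]]'
python3 -m inch '[[[0,0,2,0],[0,0,2,0],[0,0,0,0]]]'
python3 - <<'E'
from h import *
s=observe(); c=read_camera("wrist"); t=read_camera("side")
a=cv2.resize(c["img"][140:320,220:420],(400,360),interpolation=cv2.INTER_CUBIC)
b=cv2.resize(t["img"][250:330,255:345],(400,356),interpolation=cv2.INTER_CUBIC)
cv2.imwrite("pics/g9.png",np.hstack([a[:356],b]))
E
```

```text
time: 28.95
tool_pos: [0.4566, -0.2932, -0.0022]
tool_rot: [3.141, -0.001, -3.141]
contact_force: [0.3, -0.3, -0.3]
opening: 0.0401
time: 29.32
tool_pos: [0.4568, -0.2933, -0.0059]
tool_rot: [3.141, -0.0, -3.141]
contact_force: [-0.8, 0.8, -1.2]
opening: 0.0396
```

View pics/g9.png

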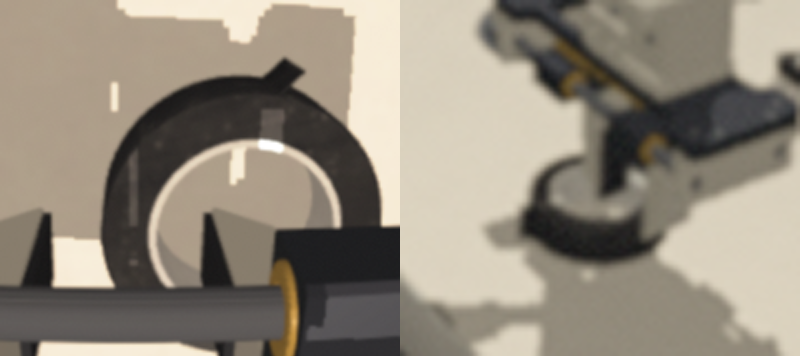

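With reported z = −6 mm and no contact, the offset is confirmed. The inner fingertip is now just entering the hole at (608,195). I'll go 7 mm lower and close gently as a test.

```bash
python3 -m inch '[[[0,0,3,0],[0,0,2,0],[0,0,2,0],[0,0,0,0],[0,0,0,0]]]'
python3 -m inch '[[[0,0,0,0],[0,0,0,0],[0,0,0,0],[0,0,0,0],[0,0,0,0],[0,0,0,0]]]' 0.9 10
```

```text
time: 30.05
tool_pos: [0.4569, -0.2934, -0.0127]
tool_rot: [3.142, 0.0, -3.141]
contact_force: [0.2, 0.0, 0.6]
opening: 0.0402
time: 30.8
tool_pos: [0.4569, -0.2934, -0.0127]
tool_rot: [3.141, 0.0, -3.141]
contact_force: [0.0, 1.0, -0.1]
opening: 0.013
```

The wall is gripped at 13 mm. I'll firm the grip and lift slowly.

```bash
python3 -m inch '[[[0,0,0,0],[0,0,0,0],[0,0,-2,0],[0,0,-4,0],[0,0,-6,0],[0,0,0,0]]]' 1 30
python3 -m inch '[[[0,0,-8,0],[0,0,-16,0],[0,0,-25,0],[0,0,-25,0],[0,0,-25,0],[0,0,-12,0],[0,0,0,0],[0,0,0,0]]]'
python3 - <<'E'
from h import *
s=observe(); c=read_camera("wrist"); t=read_camera("side"); print(s["tool_pos"],s["opening"])
a=cv2.resize(c["img"][140:320,220:420],(400,360),interpolation=cv2.INTER_CUBIC)
b=cv2.resize(t["img"][220:300,255:345],(400,356),interpolation=cv2.INTER_CUBIC)
cv2.imwrite("pics/g10.png",np.hstack([a[:356],b]))
E
```

```text
time: 31.55
tool_pos: [0.4572, -0.2937, -0.0001]
tool_rot: [-3.141, 0.001, -3.141]
contact_force: [-0.2, 0.5, -1.3]
opening: 0.012
time: 32.55
tool_pos: [0.4564, -0.293, 0.1095]
tool_rot: [3.14, -0.001, -3.141]
contact_force: [0.4, -0.2, -1.1]
opening: 0.0117
[ 0.45638861 -0.29301248  0.10947028] 0.011676973137332876
```

View pics/g10.png

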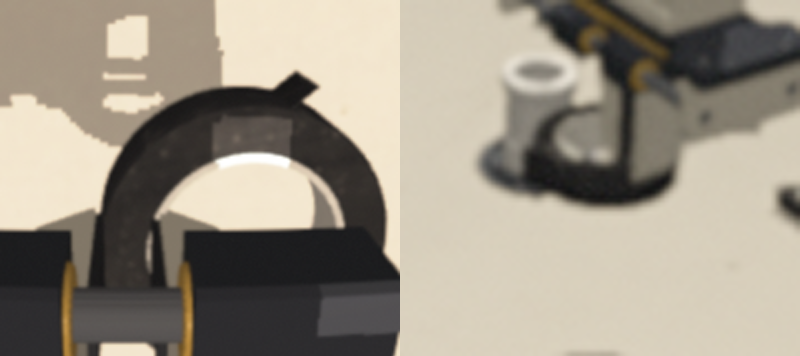

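The tape is held level (wrist and side tiles). I'll carry it toward the hub plate and stop about 9 cm short, to measure the hub unobstructed.

```bash
python3 -m inch '[[[0,20,-5,0],[0,40,-10,0],[0,50,-5,0],[0,55,0,0],[0,60,0,0],[0,60,0,0],[0,60,0,0],[0,60,0,0],[-1,55,0,0],[0,40,0,0]]]'
python3 -m inch '[[[-1,30,0,0],[0,13,0,0],[0,0,0,0],[0,0,0,0],[0,0,0,0]]]'
python3 look.py w11 hub_plate_seat=.004 tape_mid=.154 cup_wide_mid=.03
python3 - <<'E'
from h import *
s=observe(); c=read_camera("wrist"); im=c["img"]
# bright hub near predicted place
import math
d=place_of("wrist","hub_plate_seat")[0]["at"]; r,q=map(int,d); g=cv2.cvtColor(im,cv2.COLOR_BGR2GRAY)
y0,x0=r-50,q-50; w=g[y0:r+50,x0:min(q+50,560)]
print(d,w.shape)
for nm,m in [("dark",(w<95)),("bright",(w>170))]:
    n,l,st,ce=cv2.connectedComponentsWithStats(m.astype(np.uint8))
    for i in range(1,n):
        if st[i,4]>150: print(nm,st[i]+[x0,y0,0,0,0],ce[i][::-1]+[y0,x0],np.round(atz(c,ce[i][::-1]+[y0,x0],.012 if nm=="bright" else .004,s),4))
E
```

```text
time: 33.9
tool_pos: [0.4563, 0.2095, 0.1303]
tool_rot: [3.141, -0.001, -3.139]
contact_force: [0.3, -0.5, -0.0]
opening: 0.0123
time: 34.52
tool_pos: [0.4589, 0.2486, 0.1304]
tool_rot: [-3.141, -0.0, 3.14]
contact_force: [-0.1, 0.3, -1.4]
opening: 0.0117
34.52 [0.4589 0.2486 0.1304] [-3.141 -0.     3.14 ] [-0.1  0.3 -1.4] 0.0117
hub_plate_seat [190. 399.] 0.63 [0.4573 0.3704 0.004 ]
cup_wide_mid [216. 186.] 0.56 [0.4768 0.1543 0.03  ]
[191.8, 400.0] (100, 100)
dark [ 350  176   61   65 1941] [209.98712004 376.95878413] [0.4786 0.3482 0.004 ]
bright [ 350  141  100  100 3413] [180.66129505 415.23469089] [0.445  0.3855 0.012 ]
bright [384 174  34  37 912] [191.58223684 400.50877193] [0.4567 0.3699 0.012 ]
bright [350 216  38  25 619] [230.0726979  363.45880452] [0.498  0.3329 0.012 ]
```

The hub is bright at (191.6,400.5), which is (0.457, 0.370); the top camera gives 0.369–0.370. The tape's centre sits +33 mm in y from the tool, so the tool goes to y ≈ 0.338.

```bash
python3 -m inch '[[[0,15,0,0],[1,30,0,0],[0,25,0,0],[0,14,0,0],[0,5,0,0],[0,0,0,0],[0,0,0,0],[0,0,0,0]]]'
python3 -m inch '[[[0,0,15,0],[0,0,25,0],[0,0,25,0],[0,0,20,0],[0,0,15,0],[0,0,6,0],[0,0,0,0],[0,0,0,0]]]'
python3 - <<'E'
from h import *
for n in ["top","side","wrist"]:
    s=observe(); c=read_camera(n)
    for k,z in [("tape_mid",.037),("hub_plate_seat",.004)]:
        for d in place_of(n,k)[:1]: print(n,k,np.round(d["at"]),round(d["conf"],2),np.round(atz(c,d["at"],z,s),4))
    if n!="top": cv2.imwrite(f"pics/{n}12.png",c["img"])
    if n=="side": b=cv2.resize(c["img"][165:245,150:240],(400,356),interpolation=cv2.INTER_CUBIC)
    if n=="wrist": a=cv2.resize(c["img"][140:320,220:420],(400,360),interpolation=cv2.INTER_CUBIC)
    if n=="top": t=c["img"]
cv2.imwrite("pics/g12.png",np.hstack([a[:356],b]))
print(s["tool_pos"])
E
```

```text
time: 35.83
tool_pos: [0.4579, 0.338, 0.1304]
tool_rot: [3.142, 0.0, 3.141]
contact_force: [0.0, 0.4, -1.4]
opening: 0.0121
time: 36.83
tool_pos: [0.4583, 0.3388, 0.025]
tool_rot: [3.141, 0.001, -3.141]
contact_force: [-0.8, -0.0, -1.1]
opening: 0.012
top tape_mid [232. 315.] 0.3 [ 0.5431 -0.0615  0.037 ]
top hub_plate_seat [234. 316.] 0.38 [ 0.5417 -0.0674  0.004 ]
side tape_mid [198. 194.] 0.77 [0.4541 0.3834 0.037 ]
side hub_plate_seat [206. 195.] 0.72 [0.459  0.3902 0.004 ]
wrist hub_plate_seat [224. 327.] 0.63 [0.4572 0.3697 0.004 ]
[0.4579001  0.33866987 0.02465949]
```

The wrist network puts the hub at (0.457, 0.370), within 2 mm of the tape's centre. I'll lower it now.

```bash
python3 -m inch '[[[0,-1,8,0],[0,0,8,0],[0,0,6,0],[0,0,4,0],[0,0,3,0],[0,0,0,0],[0,0,0,0]]]'
python3 -m inch '[[[0,0,2,0],[0,0,1,0],[0,0,0,0],[0,0,0,0]]]'
```

```text
time: 38.15
tool_pos: [0.4579, 0.3377, -0.0045]
tool_rot: [3.141, 0.0, -3.141]
contact_force: [0.7, -0.8, -1.0]
opening: 0.0124
time: 38.65
tool_pos: [0.4578, 0.3376, -0.0077]
tool_rot: [3.142, 0.0, -3.141]
contact_force: [0.3, -0.1, -1.2]
opening: 0.012
```

```bash
python3 -m inch '[[[0,0,1,0],[0,0,0,0],[0,0,0,0]]]'
```

```text
time: 39.02
tool_pos: [0.4579, 0.3376, -0.0086]
tool_rot: [3.141, 0.0, -3.141]
contact_force: [0.3, -0.0, -0.4]
opening: 0.012
```

```bash
python3 -m inch '[[[0,0,1,0],[0,0,0,0],[0,0,0,0]]]'
python3 -m inch '[[[0,0,0,0],[0,0,0,0],[0,0,0,0],[0,0,0,0]]]' 0.13
python3 -m inch '[[[0,0,-6,0],[0,0,-15,0],[0,0,-30,0],[0,0,-40,0],[0,0,-45,0],[0,0,-30,0],[0,0,0,0]]]'
python3 -m inch '[[[0,-20,0,0],[0,-40,0,0],[0,-40,0,0],[0,-40,0,0],[0,-20,0,0],[0,0,0,0],[0,0,0,0]]]'
python3 - <<'E'
from h import *
ims=[]
for n in ["top","side","wrist"]:
    s=observe(); c=read_camera(n); ims.append(c["img"])
    for k,z in [("tape_mid",.016),("hub_plate_seat",.004),("cup_tall_mid",.037),("cup_wide_mid",.03),("nest_small_seat",.004),("nest_large_seat",.004),("bracket_mid",.015),("motor_mid",.021),("knob_mid",.008)]:
        for d in place_of(n,k)[:1]: print(n,k,np.round(d["at"]),round(d["conf"],2),np.round(atz(c,d["at"],z,s),4))
b=cv2.resize(ims[1][180:290,160:370],(800,419),interpolation=cv2.INTER_CUBIC)[:300]
a=cv2.resize(ims[2][110:260],(800,214)); t=cv2.resize(ims[0][205:285,130:345],(800,298),interpolation=cv2.INTER_CUBIC)
w=ims[2]; cv2.imwrite("pics/w13.png",w)
side=cv2.resize(ims[1][180:290,160:330],(400,259),interpolation=cv2.INTER_CUBIC); top=cv2.resize(ims[0][205:285,130:345],(400,149),interpolation=cv2.INTER_CUBIC)
wr=cv2.resize(w[130:250,360:560],(400,240),interpolation=cv2.INTER_CUBIC); wf=cv2.resize(w,(400,300))
cv2.imwrite("pics/final.png",np.vstack([np.hstack([side,wf[:259]]),np.hstack([cv2.copyMakeBorder(top,0,91,0,0,0),wr])]))
E
```

```text
time: 39.4
tool_pos: [0.458, 0.3375, -0.0092]
tool_rot: [3.141, 0.001, -3.141]
contact_force: [-0.8, -3.1, 5.0]
opening: 0.0122
time: 39.9
tool_pos: [0.4577, 0.3376, -0.0098]
tool_rot: [3.142, -0.0, -3.141]
contact_force: [0.5, 0.6, -0.0]
opening: 0.039
time: 40.78
tool_pos: [0.4592, 0.3384, 0.1602]
tool_rot: [3.138, 0.006, -3.141]
contact_force: [0.6, -0.3, -0.0]
opening: 0.0398
time: 41.65
tool_pos: [0.4574, 0.1775, 0.1558]
tool_rot: [3.142, -0.001, 3.141]
contact_force: [-0.6, -0.6, 0.1]
opening: 0.0403
top tape_mid [258. 158.] 0.73 [0.4617 0.3658 0.016 ]
top hub_plate_seat [259. 158.] 0.43 [0.4606 0.3664 0.004 ]
top cup_tall_mid [230. 313.] 0.66 [ 0.546  -0.0565  0.037 ]
top nest_small_seat [231. 314.] 0.96 [ 0.5481 -0.0623  0.004 ]
top bracket_mid [186. 252.] 0.61 [0.6722 0.1163 0.015 ]
top motor_mid [181. 318.] 0.85 [ 0.6887 -0.0691  0.021 ]
top knob_mid [193. 364.] 0.45 [ 0.6622 -0.2037  0.008 ]
side tape_mid [206. 196.] 0.89 [0.4536 0.3679 0.016 ]
side hub_plate_seat [209. 196.] 0.46 [0.4538 0.3661 0.004 ]
side cup_tall_mid [248. 288.] 0.81 [ 0.5381 -0.0821  0.037 ]
side cup_wide_mid [225. 232.] 0.56 [0.4774 0.1437 0.03  ]
side nest_small_seat [258. 287.] 0.63 [ 0.5389 -0.0775  0.004 ]
side nest_large_seat [232. 230.] 0.75 [0.473  0.1529 0.004 ]
side bracket_mid [216. 292.] 0.43 [0.6917 0.127  0.015 ]
side motor_mid [239. 322.] 0.57 [ 0.6723 -0.0689  0.021 ]
side knob_mid [264. 347.] 0.65 [ 0.657  -0.2043  0.008 ]
wrist tape_mid [192. 449.] 0.56 [0.4596 0.369  0.016 ]
wrist hub_plate_seat [187. 445.] 0.72 [0.4567 0.3694 0.004 ]
wrist cup_tall_mid [266.  87.] 0.82 [ 0.547  -0.0623  0.037 ]
wrist cup_wide_mid [205. 259.] 0.72 [0.4724 0.1533 0.03  ]
wrist nest_small_seat [256.  99.] 0.84 [ 0.5471 -0.0626  0.004 ]
```

View pics/final.png

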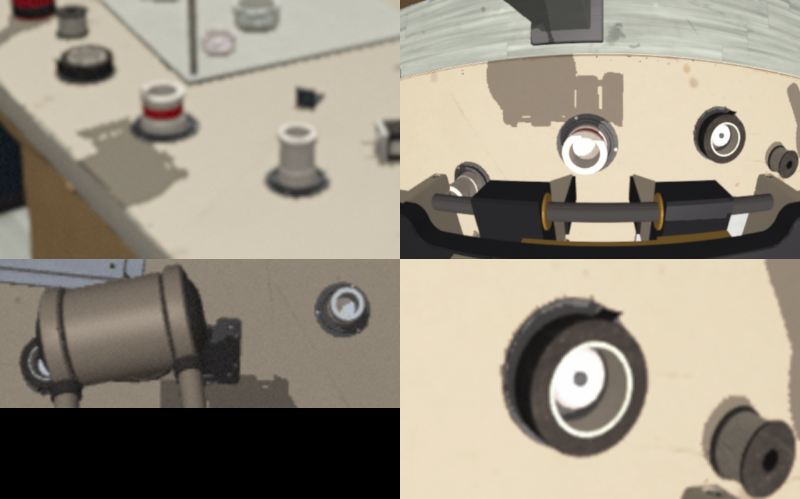

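The final check shows both cups upright in their saucers. The tape lies flat with the bright hub inside its hole, lower right near (580,380). The bystanders haven't moved and the arm is clear of everything.

```bash
python3 -c "
from cell import *
print(hand_in())"
```

```text
the job is handed in; nothing more can be done
None
```

I took the pile apart in the order asked, and each piece is in its holder. The tall cup stands in the small saucer, the banded cup in the large saucer, and the tape roll lies flat on the hub plate with the hub inside its hole. I handed in at about 42 s of the 93 s allowed.

- **Last checks:** Contact force on both cups and on the tape came at the height expected for a seated piece. The wrist network puts the tall cup and the tape within about 3 mm of their seat centres. It did not report the large saucer in the last look, but the picture shows the banded cup upright in it. Nothing tipped, and the bracket, motor and knob are where they were, to within the few millimetres to 2 cm by which the readings vary. The arm is clear of everything.
- **Failed step, mended:** The first grip on the tape closed on nothing, and the tape did not move. The fingertips end about 25 mm above the reported tool point, not at it as specified. I lowered in small force-checked steps and gripped the wall properly.
- **Disagreements:** The side camera's positions differed from the wrist camera's by up to about 2 cm. I went by the wrist readings, which agreed with the top camera to within about a centimetre.

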